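Index the peg-hole drilling jig to the next hole

ROBOT

A 6-joint arm with a two-finger parallel gripper is mounted at the origin on a cart in front of the work surface, level with it; the furniture and walls round the work are solid. World frame = base frame: x ahead of the robot, y to its left, z up, the work surface at z = 0. Lengths are in m, angles in degrees, forces in N, time in s.
With the tool pointing down it reaches from about 0.3 to 0.75 m from the base axis. Payload 8.5 kg.
Tool frame: the origin (TCP) lies midway between the tips of the shut fingers; the grasp point (between the pads) lies 19 mm behind it; z points along the fingers, y is the direction in which the jaws open and shut (so a half turn about z gives the same grasp; the last joint's range is limited). The gripper opens to 85 mm and grips with 20 to 120 N. Pads are 22 mm wide; open, the fingers measure 114 mm over their backs; the gripper's body (76 mm by 85 mm) begins 54 mm behind the grasp point. The pads swing forward as they close: fully open they stand 13 mm farther back than shut.
Start: joints at [-87.852, 21.807, 74.336, -0, 83.858, -12.336], TCP at [0.138, -0.533, 0.231] pointing down, gripper open.
Joint ranges: [-178.18, 178.18], [-50.72, 133.34], [12.68, 142.11], [-81.47, 261.47], [9.98, 163.14], [-165.26, 165.26]. Speed limits (degrees/s): [136.94, 136.94, 180, 180, 180, 180].

INTERFACE

Orientations are given as a 3x3 rotation matrix whose columns are the frame's x, y, z axes.
In Python, from rig import env, viewer, ticket gives the robot as it stands. The module is installed in compiled form; this text tells all that it offers.
- The arm moves only by the shell command python3 -m pendant 'ROWS' [FORCE]. ROWS is JSON, a list of rows, each a list of 3 entries, a list of its own where there are three numbers: the shift along the world's x, y, z in mm, then the turn about the world's z in rad, then the opening, from -1 (shut) to 1 (fully open). A call has 1 to 12 rows; each row shifts and turns the pose as measured when the row begins; what a row does not reach is not made up. A row lasts 1/8 s, in which the tool goes at most 62.5 mm and 10.7 degrees, less where a joint would pass 70% of its speed; a pose out of reach is approached as far as the arm can. A call with a gripper value outside its range is refused whole. The fingers move at their own pace and stop on an object; FORCE is the grip in N (left out, the last holds). Time passes only in rows, so rows that do not move let the fingers close. It gives the time, the measured TCP pose, the force and the opening at its end, in the units of the state.
- env.observe(): the state, without advancing time (a new reading comes with each control period).
- viewer.get_image(name): name is "scene" or "top" or "wrist"; returns (picture, depth): 420x560x3 uint8, red, green, blue; 420x560 float32, m along the optical axis (not along the pixel's ray), 0 where there is no reading.
- viewer.camera_params(name): a dict with "fx", "fy", "cx", "cy" (pixels), "D" ([k1, k2, p1, p2, k3] as OpenCV has them; the pictures are not rectified), "rvec" (rotation vector, rad) and "tvec" (3), from world to camera coordinates, as OpenCV has them; the wrist camera has in their place "T_tool_cam" (4x4, takes a point from camera to tool coordinates, whose origin is the TCP and whose axes are the flange's). Camera axes: x right, y down, z forward; pixel columns grow to the right and rows downward; lengths in m; the calibration is good to about 2 mm. A picture is of the moment at which its call begins: read the wrist's pose just before it. camera_params takes no time and is no camera call.
- ticket.close_job(): hands the job in, once; it reports no verdict.
The state is a dict: "time_s": time; "q": joint angles; "qvel": joint speeds; "joint_efforts": joint torques, N m; "position": TCP position; "tool_rot": TCP orientation; "ft_force": force on the tool from outside, world axes, zero at the start; "wrist_torque": the same for the moment, N m; "grip_width": finger opening in m.
Only numpy, scipy, OpenCV 4.12 (cv2) and the standard library are available. Lean on these libraries where they do the work, as an engineer would, in place of code of your own. Each camera call takes 0.05 s, during which the arm holds its last target. There are 200 camera calls.

TASK

The last peg hole in the little round box is bored: index the drilling jig for the next one. Push the red-knobbed cam lever outward to free the turntable, press the black plunger knob on the index arm fully down and, keeping it down, turn the table clockwise (seen from above) to the next hole, then let the plunger spring back up into that hole. Push the cam lever back fully home to clamp the table, and leave the tack tin, the cherry oval box and the awl where they are.

Things in the scene. Friction and masses are not known exactly. Their poses are not given: they have to be found in the camera images.
- jig: Fixed plywood board, 262 x 262 x 18 mm, that carries the whole jig; it stands elsewhere and at another yaw (up to 0.3 rad) in each run. Origin: on the stand, below the turntable's axis. x leads from the axis to the dark drill-guide block (97 to 127 mm out, 94 mm high, its brass tube reaching in to 45 mm from the axis), y to the cam lever's side, z up.
- table_axis (a point): Turning axis of the table, in the middle of its upper face, 58 mm above the stand. The table is a pale plywood disc of 144 mm diameter. A small round wooden box is clamped on it under a wooden bar and a black hand nut (fixed to the disc; 124 mm above the stand at most, 45 mm out from the axis). A steel index arm on the disc carries the plunger.
- next_hole (a point): Mouth of the next hole, 14 mm wide, in the fixed aluminium index plate: a sector on the robot's side of the disc, upper face 44 mm above the stand, reaching 118 mm from the axis, with an arc slot at 100 mm radius and six holes 30 degrees apart. This hole lies 30 degrees clockwise of the plunger's first hole; the plunger must end right above this point.
- plunger_top (a point): Middle of the flat top (25 mm across) of the black plunger knob, 93.5 mm above the stand when up, 100 mm from the table axis, at the end of the index arm (26 mm wide, its top 52 mm up). It slides straight down 12 mm against a spring (4 N at first, 10 N at the bottom). A finger pressing the knob can drag it round by friction (coefficient about 0.6): 1 N turns the freed table.
- plunger (a joint): Plunger travel in m: 0 = up, its collar in a hole, the table locked; 0.012 = pressed to the bottom. Beyond about 0.009 the collar is below the plate and the arm can swing along the slot. Let go, it springs up by itself: fully only over a hole (its taper centres the table from about 3 mm off), while between holes it stays at about 0.009.
- turntable (a joint): Angle of the turntable in rad, 0 in the hole where it starts (within 0.005), growing clockwise seen from above; the next hole is at +0.5236 (30 degrees). Play in a hole is about 0.01 rad either way.
- lever_knob (a point): Middle of the red upright knob (24 mm diameter, from 60 to 94 mm above the stand; this point is at 80 mm) at the free end of the brown wooden cam lever, 110 mm from its pivot. Pushed sideways it moves on a circle about lever_pivot; some 5 to 15 N are needed near the clamped end, about 1 N elsewhere. It stays where it is left.
- lever_pivot (a point): Pivot of the cam lever, 95 mm from the table axis at the left of the disc, at the upper face of the lever (60 mm above the stand). The lever is 20 mm wide and 14 mm thick.
- cam_lever (a joint): Cam lever angle in rad: 0 = fully home against its stop, the cam jammed against the disc's rim (clamped); it grows as the knob is pushed outward, away from the table, clockwise seen from above about lever_pivot. The cam lets go of the disc above about 0.5; stop at 1.10.
- tack_tin: Open blue tin of copper tacks, 55 mm diameter, 21 mm high, loose bystander; origin at the centre of its underside.
- oval_box: Closed oval cherry-wood box, 64 x 86 x 42 mm, loose bystander; origin at the centre of its underside.
- awl: Scratch awl with a brown handle, 166 mm long, 28 mm thick, loose bystander; origin at the middle of its underside.

How it is judged:
By the outcome, as a careful person would: the job done as asked, in the order asked, and still so for the second after the job is handed in, with the robot touching nothing.
It also fails if it takes over 61 s, if anything falls off the work surface, if the arm or the gripper's body presses on something with over 40 N, if the wrist force passes 120 N, or if a joint passes its speed limit or range.

## Working session

There is one attempt and no reset: what is moved stays moved. The work goes in short steps, Python scripts to look and compute and a shell command to move; the robot and the scene stay as the last step left them, time stands still between calls to the robot, and variables do not carry over. Pictures are saved under pics/ and viewed, about 8 in all and at most 12, crops included, and the job is handed in when it is done.

```bash
mkdir -p pics
cat > h.py <<'E'
import numpy as np,cv2
from rig import env,viewer,ticket
def grab(n,fn=None):
    s=env.observe(); im,d=viewer.get_image(n)
    if fn: cv2.imwrite('pics/'+fn,im[:,:,::-1])
    return s,im,d
def cam(n,s=None):
    p=viewer.camera_params(n); K=np.array([[p['fx'],0,p['cx']],[0,p['fy'],p['cy']],[0,0,1]]);D=np.array(p['D'])
    if 'rvec' in p:
        R=cv2.Rodrigues(np.array(p['rvec']))[0]; t=np.array(p['tvec']).ravel()
        return K,D,R.T,-R.T@t
    T=np.array(p['T_tool_cam']);Rt=np.array(s['tool_rot'])
    return K,D,Rt@T[:3,:3],Rt@T[:3,3]+np.array(s['position'])
def cloud(n,d,s=None):
    K,D,R,c=cam(n,s); v,u=np.mgrid[:d.shape[0],:d.shape[1]]
    r=cv2.undistortPoints(np.stack([u,v],-1).reshape(-1,1,2).astype(np.float64),K,D).reshape(-1,2)
    P=np.c_[r,np.ones(len(r))]*d.reshape(-1,1)
    W=P@R.T+c; W[d.ravel()==0]=np.nan
    return W.reshape(*d.shape,3)
E
python3 - <<'E'
from h import *
out={}
for n in('scene','top'):
    s,im,d=grab(n,n+'1.png'); W=cloud(n,d); out[n+'im']=im; out[n+'W']=W
    h=cv2.cvtColor(im,cv2.COLOR_RGB2HSV)
    red=((h[...,0]<6)|(h[...,0]>174))&(h[...,1]>170)&(h[...,2]>80)
    print(n,red.sum(),np.argwhere(red).mean(0),np.nanmedian(W[red],0),np.nanpercentile(W[red],[2,98],axis=0))
np.savez('v1.npz',**out)
print(env.observe())
E
```

```text
scene 1059 [133.71199245 384.40037771] [ 0.88150011 -0.67540692  0.02378042] [[ 0.47630186 -0.77125222  0.00822106]
 [ 1.29980613  0.10323365  0.09184112]]
top 94 [228.05319149 280.91489362] [0.48829694 0.09198078 0.09360203] [[0.47803673 0.0817093  0.08920378]
 [0.49858246 0.10248283 0.09792009]]
{'time_s': 0.1, 'q': array([-8.78527332e+01,  2.18373561e+01,  7.43782839e+01, -3.08663956e-04,
        8.38593112e+01, -1.23346910e+01]), 'qvel': array([-0.0395531 , -0.1619389 , -0.10262472, -0.0209231 , -0.07680719,
       -0.03023808]), 'joint_efforts': array([ 3.60059385e-03, -4.49218154e+01, -2.31654686e+01, -2.00653717e-04,
        3.64207750e-03,  4.50718076e-06]), 'position': array([ 0.13753783, -0.53225629,  0.23078393]), 'tool_rot': array([[ 9.68226298e-01,  2.50075653e-01, -5.43662323e-05],
       [ 2.50075508e-01, -9.68225455e-01,  1.30702547e-03],
       [ 2.74216478e-04, -1.27909210e-03, -9.99999144e-01]]), 'ft_force': array([ 0.37771204, -0.40117455,  0.48326871]), 'wrist_torque': array([-0.05054669, -0.0354264 ,  0.00065549]), 'grip_width': 0.08529857886459283}
```

View pics/top1.png

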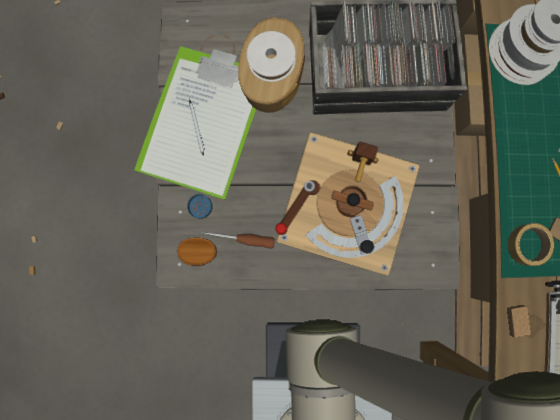

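View pics/scene1.png

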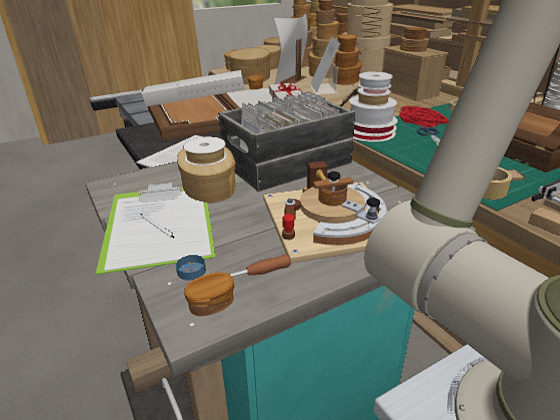

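Top view: red knob (281,228), lever pivot (313,187), plunger (367,246), table nut (353,200), drill block (365,153); awl handle end (274,241) close to the knob, tin (200,206), oval box (196,251). Board is yawed about -0.25 rad. First estimates from this, then a wrist view from above.

Run:
```python
from h import *
z=np.load('v1.npz');W=z['topW'];im=z['topim']
for n,(u,v) in dict(knob=(281,228),pivot=(313,187),plunger=(367,246),nut=(353,200),awl=(270,241),disc=(335,215),board=(300,150),tube=(361,170)).items(): print(n,W[v,u].round(4))
# plunger top / disc
X=W.reshape(-1,3)
def reg(c,r,a,b): 
    m=(np.hypot(X[:,0]-c[0],X[:,1]-c[1])<r)&(X[:,2]>a)&(X[:,2]<b); return X[m]
p=W[246,367]; q=reg(p,.025,.085,.1);print('plunger',len(q),q.mean(0).round(4))
c=W[200,353]; q=reg(c,.1,.054,.0615);q=q[:,:2].astype(np.float32)
print('disc',len(q),cv2.minEnclosingCircle(q))
print(viewer.camera_params('wrist')['T_tool_cam'],viewer.camera_params('wrist')['fx'])
```

```text
knob [0.4884 0.0921 0.092 ]
pivot [0.5789 0.0246 0.0572]
plunger [ 0.4514 -0.0859  0.0946]
nut [ 0.5437 -0.0543  0.1224]
awl [0.463  0.1185 0.0275]
disc [ 0.5184 -0.0226  0.0571]
board [0.6719 0.0525 0.0031]
tube [ 0.6123 -0.0766  0.0808]
plunger 152 [ 0.4507 -0.0858  0.0928]
disc 2364 ((0.5445820689201355, -0.05389932915568352), 0.09944125264883041)
[[-9.00499841e-04 -9.45916593e-01 -3.24408673e-01  8.33415649e-02]
 [ 9.99999567e-01 -9.28485660e-04 -6.85230098e-05  2.83619503e-04]
 [-2.36391749e-04 -3.24408594e-01  9.45917020e-01 -1.42408341e-01]
 [ 0.00000000e+00  0.00000000e+00  0.00000000e+00  1.00000000e+00]] 356.5667286417735
```

```bash
python3 -m pendant '[[[30,45,15],0.18,1],[[30,45,10],0.18,1],[[30,45,10],0.18,1],[[30,45,10],0.18,0.5],[[30,45,10],0.18,0],[[30,45,5],0.18,-0.2],[[30,45,5],0.18,-0.2],[[30,45,5],0.18,-0.2],[[30,45,5],0.18,-0.2],[[30,45,5],0.18,-0.2],[[30,40,0],0.18,-0.2],[[30,40,0],0.18,-0.2]]' 30
python3 - <<'E'
from h import *
s,im,d=grab('wrist','w1.png'); W=cloud('wrist',d,s)
np.savez('w1.npz',im=im,W=W,pos=s['position'],rot=s['tool_rot'])
print(s['position'],s['tool_rot'],s['grip_width'],s['q'],s['ft_force'])
E
```

```text
time_s: 1.6
position: [0.5034, 0.0153, 0.3098]
tool_rot: [[-0.788, 0.616, -0.006], [0.616, 0.788, -0.003], [0.003, -0.006, -1.0]]
ft_force: [-0.6, -1.0, 0.3]
grip_width: 0.0341
[0.50335746 0.01534554 0.30983342] [[-0.78761061  0.61614305 -0.00610533]
 [ 0.61616648  0.78760983 -0.00310063]
 [ 0.00289819 -0.00620399 -0.99997656]] 0.03408927634357474 [-11.61814356  14.57656659  72.11519652  -0.24494888  93.61507376
 -63.59653262] [-0.58359881 -0.98573978  0.31462885]
```

View pics/w1.png

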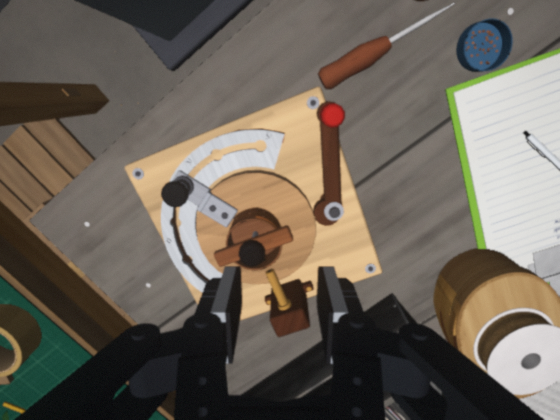

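Wrist view: red knob (333,115), pivot washer (334,211), plunger (177,192), disc centred ~(255,225), plate with next hole near (205,157), awl handle end (323,78), just beyond the knob.

Run:
```python
from h import *
from scipy.optimize import least_squares
z=np.load('w1.npz');W=z['W'];im=z['im'];X=W.reshape(-1,3)
h=cv2.cvtColor(im,cv2.COLOR_RGB2HSV)
t=np.load('v1.npz')
def fit(p,r):
    f=least_squares(lambda c:np.hypot(*(p-c).T)-r,p.mean(0),loss='soft_l1',f_scale=.001);return f.x,np.abs(f.fun).mean()
for nm,WW in(('wrist',W),('top',t['topW'])):
    X=WW.reshape(-1,3)
    def reg(c,r,a,b): return X[(np.hypot(X[:,0]-c[0],X[:,1]-c[1])<r)&(X[:,2]>a)&(X[:,2]<b)]
    for n,c,a,b in(('plunger',(.451,-.086),.088,.1),('knob',(.488,.092),.087,.1)):
        q=reg(c,.022,a,b); print(nm,n,len(q),np.median(q,0).round(4),cv2.minEnclosingCircle(q[:,:2].astype(np.float32)))
    for n,c,r,a,b,R in(('disc',(.544,-.054),.085,.0555,.0605,.072),):
        q=reg(c,r,a,b)[:,:2]
        hull=cv2.convexHull((q).astype(np.float32))[:,0]; print(nm,n,fit(hull,R),len(hull))
    q=reg((.544,-.054),.13,.041,.047); 
    q=q[np.hypot(*(q[:,:2]-[.544,-.054]).T)>.108][:,:2]; hull=cv2.convexHull(q.astype(np.float32))[:,0]
    ang=np.arctan2(*(hull-[.544,-.054]).T[::-1]); hull=hull[np.hypot(*(hull-[.544,-.054]).T)>.114]
    print('plate',fit(hull,.118),len(hull))
u=W[211,334],W[115,333],W[192,177];print(np.array(u).round(4))
q=W[60:95,315:392].reshape(-1,3);q=q[(q[:,2]>.012)&(q[:,2]<.04)];print('awl',np.nanmin(q,0),np.nanmax(q,0))
s_=W[78,323];print(s_)
```

```text
wrist plunger 554 [ 0.4502 -0.0854  0.0927] ((0.45059552788734436, -0.08669199049472809), 0.014636463485658169)
wrist knob 440 [0.4872 0.0918 0.0931] ((0.48774173855781555, 0.09208951890468597), 0.011721420101821423)
wrist disc (array([ 0.54541631, -0.05464331]), np.float64(0.0023181012931617214)) 44
plate (array([ 0.5453594, -0.0558388]), np.float64(0.0002574474475157202)) 44
top plunger 150 [ 0.4514 -0.0859  0.093 ] ((0.4503897428512573, -0.08641029894351959), 0.014360734261572361)
top knob 97 [0.4883 0.092  0.0936] ((0.4888422191143036, 0.09218785911798477), 0.011633426882326603)
top disc (array([ 0.54613672, -0.05450034]), np.float64(0.002394863112439341)) 44
plate (array([ 0.54581378, -0.05453542]), np.float64(0.0005461775345891254)) 35
[[ 0.5783  0.0336  0.0676]
 [ 0.4873  0.0923  0.0948]
 [ 0.4506 -0.0821  0.0925]]
awl [0.44688702 0.09493732 0.01224784] [0.47962696 0.17267254 0.02863815]
[0.45682965 0.11196966 0.02434957]
```

Consistent: axis (0.5456,-0.055), plunger 99.8 mm out, pivot (0.580,0.0335). Go over the lever knob and cage it.

```bash
python3 -m pendant '[[[-8,39,0],0.05,-0.2],[[-8,38,-20],0.05,-0.2],[[0,0,-55],0,-0.2],[[0,0,-55],0,-0.2],[[0,0,-50],0,-0.2],[[0,0,0],0,-0.2]]'
```

```text
time_s: 2.4
position: [0.4882, 0.1008, 0.1234]
tool_rot: [[-0.855, 0.519, -0.007], [0.519, 0.855, -0.001], [0.005, -0.004, -1.0]]
ft_force: [-0.3, 0.6, 0.5]
grip_width: 0.034
```

```bash
python3 -m pendant '[[[0,-9,0],0,-0.2],[[0,0,0],0,-0.2]]'; python3 -m pendant '[[[0,0,-25],0,-0.2],[[0,0,-22],0,-0.2],[[0,0,0],0,-0.2]]'
```

```text
time_s: 2.65
position: [0.49, 0.0909, 0.1267]
tool_rot: [[-0.855, 0.519, -0.002], [0.519, 0.855, -0.001], [0.001, -0.002, -1.0]]
ft_force: [-1.0, 0.1, 0.5]
grip_width: 0.0341
time_s: 3.02
position: [0.493, 0.0902, 0.0838]
tool_rot: [[-0.854, 0.52, 0.009], [0.52, 0.854, -0.002], [-0.009, 0.003, -1.0]]
ft_force: [0.2, 0.0, 0.1]
grip_width: 0.034
```

```bash
python3 -m pendant '[[[-4,1,-14],0,-0.2],[[0,0,0],0,-0.2],[[0,0,0],0,-0.2]]'
```

```text
time_s: 3.4
position: [0.4918, 0.0909, 0.0744]
tool_rot: [[-0.854, 0.52, 0.017], [0.52, 0.854, -0.002], [-0.016, 0.007, -1.0]]
ft_force: [0.0, -0.1, 0.4]
grip_width: 0.0342
```

```bash
python3 -m pendant '[[[4,10,0],0,-0.2],[[7,10,0],-0.1,-0.2],[[7,8,0],-0.1,-0.2],[[0,0,0],0,-0.2]]'
```

```text
time_s: 3.9
position: [0.5119, 0.1203, 0.0767]
tool_rot: [[-0.731, 0.683, 0.019], [0.683, 0.731, -0.008], [-0.019, 0.007, -1.0]]
ft_force: [-0.7, -1.0, 0.9]
grip_width: 0.0341
```

```bash
python3 -m pendant '[[[9,6,-2],-0.1,-0.2],[[10,5,0],-0.1,-0.2],[[10,5,0],-0.1,-0.2],[[11,4,0],-0.1,-0.2],[[11,2,0],-0.1,-0.2],[[8,1,0],0,-0.2],[[0,0,0],0,-0.2]]'
python3 - <<'E'
from h import *
s,im,d=grab('wrist','w2.png')
E
```

```text
time_s: 4.78
position: [0.5704, 0.1446, 0.0756]
tool_rot: [[-0.316, 0.949, 0.009], [0.949, 0.316, -0.016], [-0.018, 0.004, -1.0]]
ft_force: [-0.6, -0.3, 0.2]
grip_width: 0.0342
```

View pics/w2.png

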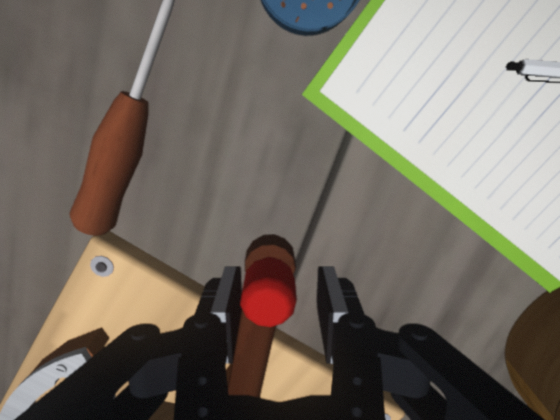

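Knob (268,300) is caged between the fingers, lever about 0.85 rad open; awl (105,165) untouched. Lift, shut, go over the plunger.

```bash
python3 -m pendant '[[[-3,0,0],0,-0.2],[[0,0,40],0,-0.2],[[0,0,45],0,-0.2],[[-20,-38,10],0,-0.6],[[-20,-39,0],0,-1],[[-20,-39,0],0,-1],[[-20,-39,0],0,-1],[[-20,-39,0],0,-1],[[-18,-30,0],0,-1],[[0,0,0],0,-1],[[0,0,0],0,-1]]' 40
```

```text
time_s: 6.2
position: [0.441, -0.0849, 0.1749]
tool_rot: [[-0.326, 0.945, 0.013], [0.945, 0.327, -0.018], [-0.021, 0.007, -1.0]]
ft_force: [-1.2, 0.9, 0.1]
grip_width: 0.0001
```

```bash
python3 -m pendant '[[[9,-1,-35],0,-1],[[0,0,-25],0,-1],[[0,0,0],0,-1],[[0,0,0],0,-1]]'
```

```text
time_s: 6.7
position: [0.4521, -0.0831, 0.1148]
tool_rot: [[-0.332, 0.943, 0.017], [0.943, 0.332, -0.019], [-0.023, 0.01, -1.0]]
ft_force: [-0.6, -0.9, 0.6]
grip_width: -0.0002
```

Run:
```python
from h import *
s,im,d=grab('wrist','w3.png');s2,t,dt=grab('top'); W=cloud('top',dt)
q=W.reshape(-1,3);print(s['position'],s['ft_force'])
```

```text
[ 0.45212868 -0.08314705  0.11483311] [-0.64461528 -0.92965517  0.59941433]
```

View pics/w3.png

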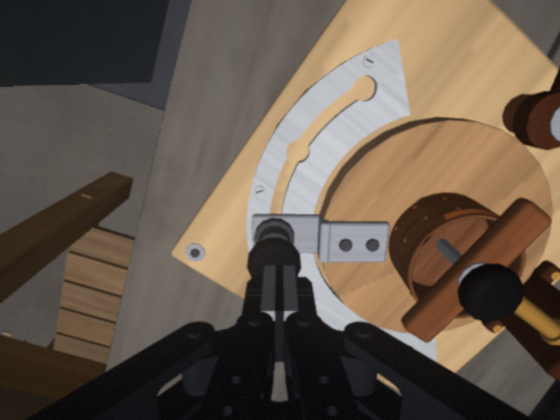

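Fingers stand over the knob (274,258); the next hole shows at (297,153), the last one at (368,88).

Run:
```python
from h import *
s=env.observe();K,D,R,c=cam('wrist',s)
for u,v,z in((297,153,.044),(368,88,.044),(274,258,.0935)):
    r=R@np.r_[cv2.undistortPoints(np.array([[[u,v]]],float),K,D)[0,0],1]; P=c+r*(z-c[2])/r[2]
    e=P[:2]-[.5456,-.055];print(P.round(4),np.hypot(*e),np.degrees(np.arctan2(e[1],e[0]))%360)
```

```text
[ 0.4476 -0.037   0.044 ] 0.0996833528232615 169.5981042501666
[0.4726 0.011  0.044 ] 0.0983988883280553 137.89058335091505
[ 0.4491 -0.0831  0.0935] 0.1004731015481882 196.25473388951437
```

```bash
python3 -m pendant '[[[-1,-3,-12],0,-1],[[0,0,-6],0,-1],[[0,0,0],0,-1]]'
```

```text
time_s: 7.18
position: [0.4513, -0.0867, 0.0966]
tool_rot: [[-0.331, 0.943, 0.019], [0.943, 0.332, -0.02], [-0.025, 0.011, -1.0]]
ft_force: [-0.5, 0.7, 0.5]
grip_width: 0.0
```

```bash
python3 -m pendant '[[[0,0,-5],0,-1],[[0,0,-5],0,-1],[[0,0,-4],0,-1],[[0,0,0],0,-1]]'
```

```text
time_s: 7.68
position: [0.4518, -0.0873, 0.0832]
tool_rot: [[-0.331, 0.943, 0.021], [0.943, 0.332, -0.022], [-0.027, 0.013, -1.0]]
ft_force: [-2.5, -0.4, 8.0]
grip_width: 0.0001
```

```bash
python3 -m pendant '[[[0,0,-3],0,-1],[[0,0,-3],0,-1]]'
```

```text
time_s: 7.92
position: [0.4529, -0.0889, 0.0807]
tool_rot: [[-0.333, 0.943, 0.026], [0.942, 0.333, -0.027], [-0.034, 0.015, -0.999]]
ft_force: [-15.4, -3.3, 56.3]
grip_width: 0.0001
```

```bash
python3 -m pendant '[[[0,0,0],0,-1],[[-2,6,0],0,-1],[[-2,6,0],0,-1]]'
```

```text
time_s: 8.3
position: [0.4496, -0.0785, 0.0834]
tool_rot: [[-0.333, 0.943, 0.03], [0.942, 0.333, -0.032], [-0.04, 0.018, -0.999]]
ft_force: [0.1, -1.3, 8.1]
grip_width: -0.0002
```

```bash
python3 -m pendant '[[[-1,6,-1.5],0,-1],[[-1,6,-1],0,-1],[[-1,6,-1],0,-1]]'
python3 - <<'E'
from h import *
s,im,d=grab('wrist','w4.png')
E
```

```text
time_s: 8.68
position: [0.4479, -0.0612, 0.0818]
tool_rot: [[-0.333, 0.942, 0.035], [0.942, 0.334, -0.035], [-0.045, 0.021, -0.999]]
ft_force: [0.2, -0.7, 9.6]
grip_width: 0.0
```

View pics/w4.png

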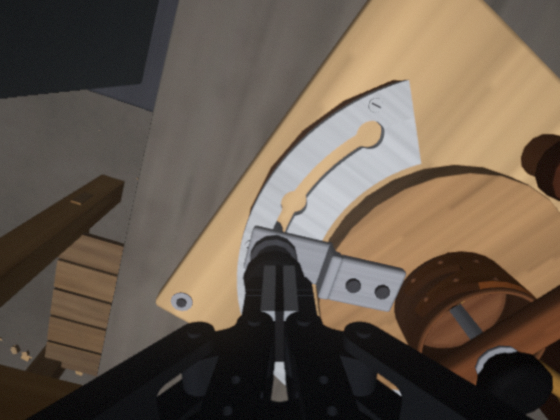

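The arm follows: plunger knob (273,268), next hole (292,203) ahead along the slot.

```bash
python3 -m pendant '[[[-1,6,-1],0,-1],[[0,6,-1],0,-1],[[0.5,6,-1],0,-1],[[0,0,-0.5],0,-1]]'
python3 - <<'E'
from h import *
s,im,d=grab('wrist','w5.png');W=cloud('wrist',d,s);np.savez('w5.npz',W=W,im=im)
E
```

```text
time_s: 9.22
position: [0.4493, -0.0433, 0.0815]
tool_rot: [[-0.333, 0.942, 0.042], [0.942, 0.335, -0.039], [-0.051, 0.027, -0.998]]
ft_force: [-2.7, 1.2, 9.1]
grip_width: 0.0001
```

View pics/w5.png

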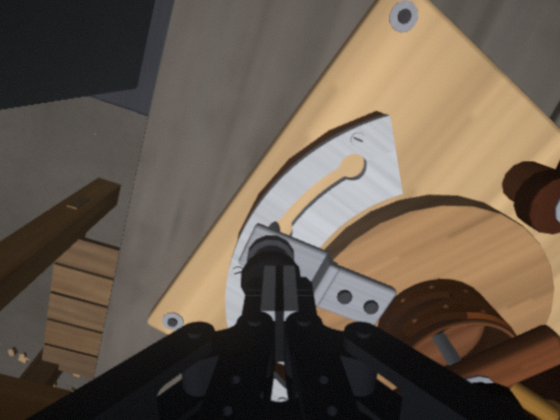

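```bash
cat >> h.py <<'E'
def arm(s,pts,z=.0535):
    K,D,R,c=cam('wrist',s)
    for u,v in pts:
        r=R@np.r_[cv2.undistortPoints(np.array([[[u,v]]],float),K,D)[0,0],1]; P=c+r*(z-c[2])/r[2]
        e=P[:2]-[.5456,-.055];print(P.round(4),np.hypot(*e).round(4),np.degrees(np.arctan2(e[1],e[0]))%360)
E
python3 - <<'E'
from h import *
p3=dict(position=[0.45212868,-0.08314705,0.11483311],tool_rot=[[-0.332,.943,.017],[.943,.332,-.019],[-.023,.01,-1]])
arm(p3,[(345,245),(372,245)])
arm(dict(position=[.4479,-.0612,.0818],tool_rot=[[-0.333,.942,.035],[.942,.334,-.035],[-.045,.021,-.999]]),[(353,286),(381,292)])
arm(env.observe(),[(344,297),(371,307),(285,232),(353,165)])
print(np.load('w5.npz')['W'][[297,285],[344,320]])
E
```

```text
[ 0.4951 -0.0797  0.0535] 0.0563 206.06756369493772
[ 0.5112 -0.0742  0.0535] 0.0394 209.11652910363784
[ 0.4938 -0.0675  0.0535] 0.0533 193.5110444657563
[ 0.5103 -0.0661  0.0535] 0.037 197.4299939755908
[ 0.4935 -0.0581  0.0535] 0.0522 183.35634115655984
[ 0.511  -0.0595  0.0535] 0.0349 187.38873759565377
[ 0.4485 -0.0309  0.0535] 0.1 166.04274085797846
[0.4674 0.0131 0.0535] 0.1036 138.96151542027616
[[ 0.48763927 -0.05049072  0.06609707]
 [ 0.47371728 -0.04867771  0.06426844]]
```

Run:
```python
from h import *
p3=dict(position=[0.45212868,-0.08314705,0.11483311],tool_rot=[[-0.332,.943,.017],[.943,.332,-.019],[-.023,.01,-1]])
for z in(.059,.065):
  arm(p3,[(345,245),(372,245)],z); arm(env.observe(),[(344,297),(371,307)],z)
W=cloud('wrist',*[grab('wrist')[2]],env.observe())
print(W[297:302,344:373:7,2].round(4),W[380:390,275:285].mean((0,1)), W[160:170,348:358].reshape(-1,3).min(0))
```

```text
[ 0.4931 -0.0776  0.059 ] 0.0572 203.28360695350338
[ 0.5087 -0.0722  0.059 ] 0.0407 205.02681257284334
[ 0.4909 -0.0548  0.059 ] 0.0547 179.77505804114466
[ 0.5078 -0.0562  0.059 ] 0.0378 181.7746619397504
[ 0.4909 -0.0753  0.065 ] 0.0584 200.35507741770982
[ 0.5061 -0.0701  0.065 ] 0.0423 200.86897852703984
[ 0.4881 -0.0512  0.065 ] 0.0576 176.2380724659282
[ 0.5044 -0.0526  0.065 ] 0.0413 176.60266351420813
[[0.0669 0.0667 0.064  0.0638    nan]
 [0.067  0.0676 0.065  0.0636 0.064 ]
 [0.0676 0.0679 0.0635 0.0639 0.0645]
 [0.0668 0.0673 0.0643 0.0646 0.0649]
 [0.0672 0.0652 0.0652 0.0644 0.0659]] [ 0.4854251  -0.14260378  0.04302701] [0.47466699 0.0039678  0.01624881]
```

```bash
python3 -m pendant '[[[0,5,-1],0,-1],[[0,5,-1],0,-1],[[0,0,-0.5],0,-1]]'
python3 - <<'E'
from h import *
s,im,d=grab('wrist');cv2.imwrite('pics/w6.png',im[200:400,200:440,::-1].repeat(2,0).repeat(2,1));W=cloud('wrist',d,s)
E
```

```text
time_s: 9.7
position: [0.4511, -0.0341, 0.0816]
tool_rot: [[-0.333, 0.942, 0.049], [0.941, 0.335, -0.042], [-0.056, 0.032, -0.998]]
ft_force: [-2.9, 2.3, 9.1]
grip_width: 0.0002
```

View pics/w6.png

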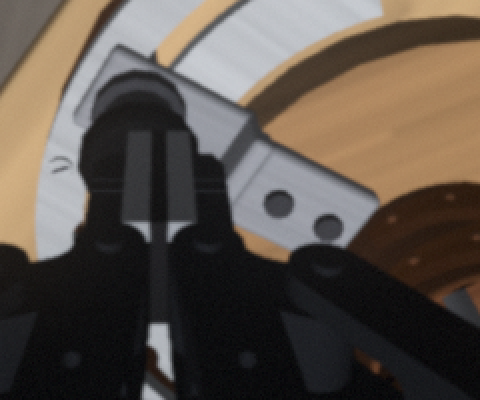

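Screws on the arm at full-frame (339.5,302) and (364,313.5).

Run:
```python
from h import *
arm(env.observe(),[(339.5,302),(364,313.5)],.065)
```

```text
[ 0.4891 -0.0458  0.065 ] 0.0572 170.7628182239338
[ 0.5047 -0.0486  0.065 ] 0.0414 171.11186045179699
```

```bash
python3 -m pendant '[[[0,0.7,0],0,-1],[[0,0,4],0,-1],[[0,0,2],0,-1],[[0,0,0],0,-1]]'
```

```text
time_s: 10.25
position: [0.4513, -0.0334, 0.089]
tool_rot: [[-0.333, 0.942, 0.051], [0.941, 0.335, -0.044], [-0.058, 0.033, -0.998]]
ft_force: [-1.3, 0.5, 5.6]
grip_width: 0.0002
```

Plunger has risen into the hole (5.6 N at z 0.089, i.e. still in contact above 0.0845). Lift off and look.

```bash
python3 -m pendant '[[[0,0,8],0,-1],[[0,0,30],0,-1],[[0,0,50],0,-1],[[15,20,40],0,-0.4],[[18,30,20],0,-0.2],[[18,30,0],0,-0.2],[[0,0,0],0,-0.2],[[0,0,0],0,-0.2]]'
python3 - <<'E'
from h import *
s,im,d=grab('wrist','w7.png');W=cloud('wrist',d,s);np.savez('w7.npz',W=W,im=im)
h=cv2.cvtColor(im,cv2.COLOR_RGB2HSV);red=((h[...,0]<6)|(h[...,0]>174))&(h[...,1]>170)&(h[...,2]>80)
s2,t,dt=grab('top','t7.png');Wt=cloud('top',dt);ht=cv2.cvtColor(t,cv2.COLOR_RGB2HSV);rt=((ht[...,0]<6)|(ht[...,0]>174))&(ht[...,1]>170)&(ht[...,2]>80)
for X in(W[red],Wt[rt]):
    X=X[X[:,2]>.088];print('red',len(X),np.nanmedian(X,0))
for X in(W,Wt):
    X=X.reshape(-1,3);X=X[(np.hypot(X[:,0]-.4478,X[:,1]+.0344)<.025)&(X[:,2]>.07)&(X[:,2]<.1)]
    print('pl',len(X),np.median(X,0) if len(X) else '', np.percentile(X,[5,95],axis=0) if len(X) else '')
E
```

```text
time_s: 11.25
position: [0.502, 0.0489, 0.2436]
tool_rot: [[-0.332, 0.942, 0.051], [0.942, 0.334, -0.043], [-0.057, 0.033, -0.998]]
ft_force: [0.8, -0.1, 0.3]
grip_width: 0.0342
red 656 [0.56388515 0.14166674 0.09326734]
red 0 [nan nan nan]
pl 754 [ 0.44766365 -0.03374058  0.09266054] [[ 0.43610111 -0.04633919  0.08838224]
 [ 0.45904096 -0.02333222  0.0940037 ]]
pl 91 [ 0.44723219 -0.03864484  0.09297982] [[ 0.43587912 -0.04700889  0.08980517]
 [ 0.45859915 -0.03227476  0.0960919 ]]
  return np.nanmean(a, axis, out=out, keepdims=keepdims)
```

View pics/w7.png

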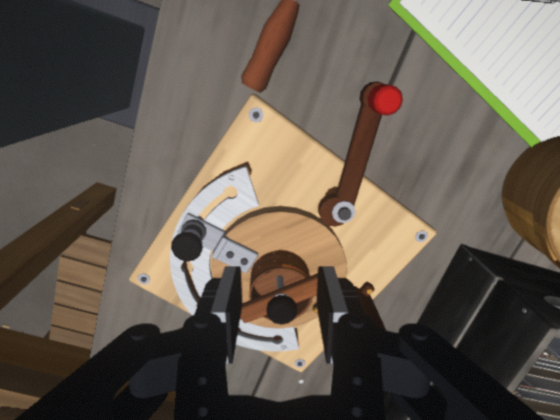

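Wrist view: plunger knob (187,245) at (0.4477,-0.0337), top 0.0927 — up, seated over the next hole; lever knob (386,99) at (0.564,0.142). Cage the knob again.

```bash
python3 -m pendant '[[[20,31,0],0,-0.2],[[20,31,-10],0,-0.2],[[20,31,-40],0,-0.2],[[0,0,-45],0,-0.2],[[0,0,-15],0,-0.2],[[0,0,0],0,-0.2],[[0,0,0],0,-0.2]]'
```

```text
time_s: 12.22
position: [0.5629, 0.1388, 0.1313]
tool_rot: [[-0.323, 0.945, 0.051], [0.945, 0.325, -0.044], [-0.058, 0.034, -0.998]]
ft_force: [0.1, 0.1, -0.3]
grip_width: 0.0343
```

```bash
python3 -m pendant '[[[1,3,-25],0,-0.2],[[0,0,-20],0,-0.2],[[0,0,-8],0,-0.2],[[0,0,0],0,-0.2],[[0,0,0],0,-0.2]]'
```

```text
time_s: 12.85
position: [0.5665, 0.1406, 0.0828]
tool_rot: [[-0.32, 0.945, 0.061], [0.945, 0.323, -0.043], [-0.061, 0.043, -0.997]]
ft_force: [-0.1, 1.4, -0.5]
grip_width: 0.0342
```

```bash
python3 -m pendant '[[[-3,1,-8],0,-0.2],[[-11,-2,0],0.05,-0.2],[[-12,-3,0],0.1,-0.2],[[-11,-4,0],0.1,-0.2],[[-10,-5,0],0.1,-0.2],[[-9,-6,0],0.1,-0.2],[[0,0,0],0,-0.2]]'
```

```text
time_s: 13.72
position: [0.5102, 0.1218, 0.0755]
tool_rot: [[-0.709, 0.701, 0.081], [0.702, 0.712, -0.009], [-0.064, 0.05, -0.997]]
ft_force: [-0.4, -0.3, 0.8]
grip_width: 0.0341
```

```bash
python3 -m pendant '[[[-7,-7,0],0.1,-0.2],[[-7,-8,0],0.05,-0.2],[[-6,-8,0],0.05,-0.2],[[-4,-6,0],0,-0.2]]'
```

```text
time_s: 14.22
position: [0.4865, 0.0952, 0.0755]
tool_rot: [[-0.833, 0.547, 0.082], [0.55, 0.835, 0.011], [-0.063, 0.054, -0.997]]
ft_force: [-0.6, 5.3, 0.2]
grip_width: 0.0343
```

```bash
python3 -m pendant '[[[-3,-5,0],0,-0.2],[[-3,-5,0],0,-0.2]]'; python3 -m pendant '[[[-3,-5,0],0,-0.2]]'
```

```text
time_s: 14.48
position: [0.4816, 0.0869, 0.0758]
tool_rot: [[-0.83, 0.55, 0.086], [0.554, 0.833, 0.015], [-0.063, 0.06, -0.996]]
ft_force: [13.2, 35.8, -6.5]
grip_width: 0.0345
time_s: 14.6
position: [0.4812, 0.0862, 0.076]
tool_rot: [[-0.828, 0.553, 0.093], [0.557, 0.83, 0.025], [-0.063, 0.072, -0.995]]
ft_force: [23.0, 53.6, -17.8]
grip_width: 0.0344
```

Stop reached (force rose to ~60 N without motion). Back off within the slack, and lift.

```bash
python3 -m pendant '[[[0,1,0],0,-0.2],[[1,2,0],0,-0.2],[[0,0,0],0,-0.2]]'
```

```text
time_s: 14.98
position: [0.4837, 0.0904, 0.0756]
tool_rot: [[-0.827, 0.554, 0.096], [0.559, 0.829, 0.026], [-0.065, 0.075, -0.995]]
ft_force: [-1.0, 0.1, 0.4]
grip_width: 0.0341
```

```bash
python3 -m pendant '[[[0,0,15],0,-0.2],[[0,0,30],0,-0.2],[[0,0,50],0,-0.2],[[0,0,50],0,-0.2],[[0,-20,50],0,-0.2],[[0,-20,20],0,-0.2],[[0,0,0],0,-0.2],[[0,0,0],0,-0.2]]'
python3 - <<'E'
from h import *
s,im,d=grab('wrist','w8.png');W=cloud('wrist',d,s)
h=cv2.cvtColor(im,cv2.COLOR_RGB2HSV);red=((h[...,0]<6)|(h[...,0]>174))&(h[...,1]>170)&(h[...,2]>80)
X=W[red];X=X[X[:,2]>.087];print('red',len(X),np.nanmedian(X,0),cv2.minEnclosingCircle(X[:,:2].astype(np.float32)))
X=W.reshape(-1,3);X=X[(np.hypot(X[:,0]-.4478,X[:,1]+.0344)<.025)&(X[:,2]>.07)&(X[:,2]<.1)]
print('pl',len(X),np.median(X,0))
s2,t,dt=grab('top','t8.png')
a=np.load('v1.npz')['topim'].astype(int);df=np.abs(a-t).max(2)[185:290,160:280]>40
print('changed px near bystanders',df.sum(),np.argwhere(df)[:6]+[185,160])
E
```

```text
time_s: 15.98
position: [0.4809, 0.0459, 0.2965]
tool_rot: [[-0.823, 0.561, 0.092], [0.564, 0.825, 0.02], [-0.064, 0.069, -0.996]]
ft_force: [0.2, 0.4, -0.1]
grip_width: 0.0343
red 439 [0.48505368 0.08989233 0.09312457] ((0.48642611503601074, 0.09003004431724548), 0.01209946721792221)
pl 656 [ 0.44683678 -0.03242453  0.09257935]
changed px near bystanders 1526 [[192 264]
 [197 261]
 [197 262]
 [198 260]
 [198 261]
 [198 262]]
```

View pics/w8.png

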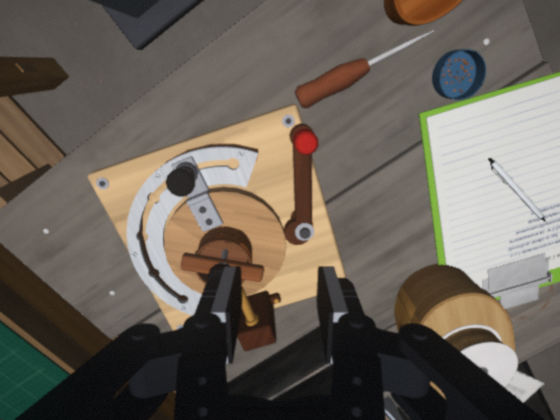

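Lever home (knob (305,142)), plunger (181,179) up at the next hole; awl, tin and oval box seen. Quick numeric check that the awl and tin didn't move, then hand in.

Run:
```python
from h import *
z=np.load('w1.npz');p=dict(position=z['pos'],tool_rot=z['rot'])
print('before');arm(p,[(323,78)],.014);arm(p,[(388,43)],.014);arm(p,[(485,46)],.018)
print('after');s=env.observe();arm(s,[(299,97)],.014);arm(s,[(367,66)],.014);arm(s,[(459,74)],.018)
print(ticket.close_job())
```

```text
before
[0.4572 0.113  0.014 ] 0.1899 117.73808381077482
[0.472  0.1929 0.014 ] 0.2586 106.53808532653416
[0.541  0.2773 0.018 ] 0.3323 90.78938003498818
after
[0.4573 0.1123 0.014 ] 0.1892 117.8186109973386
[0.4725 0.1935 0.014 ] 0.259 106.40157604329167
[0.5387 0.2775 0.018 ] 0.3326 91.18604545899277
the job is handed in; nothing more can be done
None
```

The jig is indexed to the next hole and clamped, and I handed the job in at about 16 s of the 61 s allowed.

**What I did:** I pushed the lever out to about 0.85 rad. I then pressed the plunger to the bottom and dragged it clockwise until the arm's screws had turned about 29.6°. When I let go, it sprang up, and I pushed the lever back until it met its stop.

**Last checks:**
- **Plunger:** its top reads 0.0926 m high. Right after release it was 0.7 mm from the computed hole; in the last view it read 2.2 mm off, close to the camera's accuracy of about 2 mm.
- **Lever:** its knob reads about 3 mm inward of its first measured place, beyond the 2 mm calibration. I still take it as fully home, because the force rose to about 60 N without further movement.
- **Bystanders:** the awl is within 1 mm and the tin within about 2 mm of where they started. I saw the oval box in the last view but did not measure it. A before-and-after comparison of the top images around these items showed 1,526 changed pixels. I put that down to the arm's new position and its shadow, but did not confirm it.
- **Forces:** the highest wrist readings were about 59 N on the plunger and 61 N on the lever stop, against the 120 N limit. Both came through the fingers.
- **Gripper:** it was clear of everything at hand-in.

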